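# Tighten the pump cover's four crank nuts in cross order

### The job

Seat the cover plate of the stone saw's water pump evenly: tighten its four crank nuts clockwise, about half a turn each, in cross order (any nut first, then the one diagonally opposite, then the other pair). Bring each nut right home before going on to the next and press it firm for a moment, but do not force it once it has stopped. Let go at the end and leave the other things on the bench alone.

Things in the scene. Friction and masses are not known exactly. Their poses are not given: they have to be found in the camera images.
- pump: Fixed grey pump housing, 160 x 160 mm on a 176 mm foot flange, 48 mm high, with pipe stubs on its far and right faces. Origin: centre of its underside on the bench; z up, x to its far side, y to its left (turned by up to 0.35 rad). Four vertical studs stand at x = +-62, y = +-62 mm, their tops 94 mm up. Near is -x, far +x, left +y, right -y in this frame.
- cover_mid (a point): Centre of the bare aluminium cover plate, 154 x 154 x 8 mm with a low round boss (top 12 mm above this point), half-way through its thickness; z is its normal. It is loose on the studs, and light springs lift it against the nuts, so it rocks a little as they go down. It starts about 5 mm above its seat; seated, this point is 52 mm above the pump's origin.
- nut_nl: Near left nut, a 25 mm hexagon. Origin: centre of its underside, on the stud's axis; z up, x along its unloaded crank arm. Clockwise from above tightens; it sinks 1.6 mm per rad and stops hard 56 mm above the pump's origin. Starts 2.9 to 3.5 rad short of that, each nut differently; the arm's direction when home varies. Runs at about 2.5 N at the handle and stays where it is left.
- handle_nl (a point): Centre of the near left nut's black upright handle: free-spinning sleeve of 14 mm diameter, 32 mm high, at the end of the crank arm, 40 mm from the axis, 36 mm above the nut's origin. Swings round outside the plate's corner. The arm springs 1 mm at the handle per 2.2 N and straightens when let go. Firm, once the nut has stopped: 10 to 18 N across it (arm bent 4 to 8 mm); over 21 N strains the stud.
- nut_fr: Far right nut, a 25 mm hexagon. Origin: centre of its underside, on the stud's axis; z up, x along its unloaded crank arm. Clockwise from above tightens; it sinks 1.6 mm per rad and stops hard 56 mm above the pump's origin. Starts 2.9 to 3.5 rad short of that, each nut differently; the arm's direction when home varies. Runs at about 2.5 N at the handle and stays where it is left.
- handle_fr (a point): Centre of the far right nut's black upright handle: free-spinning sleeve of 14 mm diameter, 32 mm high, at the end of the crank arm, 40 mm from the axis, 36 mm above the nut's origin. Swings round outside the plate's corner. The arm springs 1 mm at the handle per 2.2 N and straightens when let go. Firm, once the nut has stopped: 10 to 18 N across it (arm bent 4 to 8 mm); over 21 N strains the stud.
- nut_nr: Near right nut, a 25 mm hexagon. Origin: centre of its underside, on the stud's axis; z up, x along its unloaded crank arm. Clockwise from above tightens; it sinks 1.6 mm per rad and stops hard 56 mm above the pump's origin. Starts 2.9 to 3.5 rad short of that, each nut differently; the arm's direction when home varies. Runs at about 2.5 N at the handle and stays where it is left.
- handle_nr (a point): Centre of the near right nut's black upright handle: free-spinning sleeve of 14 mm diameter, 32 mm high, at the end of the crank arm, 40 mm from the axis, 36 mm above the nut's origin. Swings round outside the plate's corner. The arm springs 1 mm at the handle per 2.2 N and straightens when let go. Firm, once the nut has stopped: 10 to 18 N across it (arm bent 4 to 8 mm); over 21 N strains the stud.
- nut_fl: Far left nut, a 25 mm hexagon. Origin: centre of its underside, on the stud's axis; z up, x along its unloaded crank arm. Clockwise from above tightens; it sinks 1.6 mm per rad and stops hard 56 mm above the pump's origin. Starts 2.9 to 3.5 rad short of that, each nut differently; the arm's direction when home varies. Runs at about 2.5 N at the handle and stays where it is left.
- handle_fl (a point): Centre of the far left nut's black upright handle: free-spinning sleeve of 14 mm diameter, 32 mm high, at the end of the crank arm, 40 mm from the axis, 36 mm above the nut's origin. Swings round outside the plate's corner. The arm springs 1 mm at the handle per 2.2 N and straightens when let go. Firm, once the nut has stopped: 10 to 18 N across it (arm bent 4 to 8 mm); over 21 N strains the stud.
- marker: The blue and white marker pen, 134 mm long, on the bench close to the pump's near side; to be left alone. Origin: centre of its underside.
- stone: The rough brown stone, 46 x 60 x 24 mm, on the bench close to the pump's far side; to be left alone. Origin: centre of its underside.
- jar: The round black-lidded jar, 50 mm across and 24 mm high, on the bench close to the pump's left side; to be left alone. Origin: centre of its underside.
- eraser: The small eraser, 42 mm long, on the bench close to the pump's right side; to be left alone. Origin: centre of its underside.
Mind the look-alikes: they are no part of the job. Of the things shaped like the part that bears cover_mid, the aluminium one is meant.

How it is judged:
By the outcome, as a careful person would: the job done as asked, in the order asked, and still so for the second after the job is handed in, with the robot touching nothing.
It also fails if it takes over 72 s, if anything falls off the work surface, if the arm or the gripper's body presses on something with over 40 N, if the wrist force passes 120 N, or if a joint passes its speed limit or range.

### The arm

A 6-joint arm with a two-finger parallel gripper is mounted at the origin on a cart in front of the work surface, level with it; the furniture and walls round the work are solid. World frame = base frame: x ahead of the robot, y to its left, z up, the work surface at z = 0. Lengths are in m, angles in rad, forces in N, time in s.
With the tool pointing down it reaches from about 0.3 to 0.775 m from the base axis. Payload 14.6 kg.
Tool frame: the origin (TCP) lies at the very end of the fingers, on their centre line; the grasp point (between the pads) lies 19 mm behind it; z points along the fingers, y is the line along which they close (so a half turn about z gives the same grasp; the last joint's range is limited). The gripper opens to 94 mm and grips with 3 to 60 N. Pads are 16 mm wide; open, the fingers measure 119 mm over their backs; the gripper's body (75 mm by 177 mm) begins 78 mm behind the grasp point.
Start: joints at [1.209, 0.3, 1.521, -0, 1.321, -0.067], TCP at [0.16, 0.526, 0.205] pointing down, gripper open.
Joint ranges: [-3.03, 3.03], [-0.79, 2.21], [0.23, 2.52], [-1.04, 4.18], [0, 3.07], [-2.55, 2.55]. Speed limits (rad/s): [2.22, 2.22, 2.57, 3.14, 3.14, 3.14].

### API

Orientations are given as a unit quaternion [x, y, z, w].
In Python, from plant import goto, line_to, move_joints, gripper_to, wait, solve_ik, read_camera, PlanningError, job_done, cut_out, place_of, get_t, get_joint_pos, get_qvel, get_tau, get_tcp_pos, get_tcp_rot, get_ft_force, get_wrist_torque, get_finger_gap, get_gripper_force gives the robot as it stands. Calls block until the motion is done:
- goto(position, orientation): joint-space move of the TCP to a pose.
- line_to(position, speed=0.15, attitude=None, f_stop=None): straight line of the TCP; attitude=None keeps the orientation; speed is the mean speed in m/s. With f_stop (N) it stops when the force on the tool has changed by that much, and returns True; else False.
- move_joints(angles): joint-space move.
- gripper_to(opening, strength=None): finger opening in m; strength is the grip in N (None keeps the last); returns when the fingers have stopped.
- wait(seconds).
- solve_ik(position, orientation): joint angles nearest the present ones, or None.
- read_camera(name): name is "scene" or "side" or "wrist"; returns a dict with "img" (400x640x3 uint8, blue, green, red), "intrinsics" (3x3 intrinsics, pixels), "eye" and "attitude" of the camera in the world. Camera axes: x right, y up, looking along -z (the intrinsics and any distortion apply to the point x, -y, -z); pixel columns grow to the right and rows downward; lengths in m; the calibration is good to about 2 mm. A picture is of the moment at which its call begins. There is no depth.
A pose or a line that the arm cannot do raises PlanningError and nothing moves.
- job_done(): hands the job in; it is judged then, once.
Trained networks look in the newest picture that a camera, given by its name, has taken for a name from the list of things; names that differ only in an ending like _2 or _b are one class to them, and where a whole thing is asked for, a point or a joint stands for the part that bears it (a point fixed in the world has none). Each returns a list of dicts, best first, with "conf" (0 to 1); they miss things now and then, are a little off and sometimes report something else, mostly with a low value. They report only what shows in the picture. A call takes as long as a camera call. They do not tell look-alikes from the thing itself.
- cut_out(camera, name): "mask" (400x640 bool, what is visible of it) and "pixel" ([column, row] in pixels, amid what is visible of it).
- place_of(camera, name): "pixel" ([column, row] in pixels: a listed point, or the origin of a listed thing).
Readings, each from a call of its own:
- get_t(): time.
- get_joint_pos(): joint angles.
- get_qvel(): joint speeds.
- get_tau(): joint torques, N m.
- get_tcp_pos(): TCP position.
- get_tcp_rot(): TCP orientation.
- get_ft_force(): force on the tool from outside, world axes, zero at the start.
- get_wrist_torque(): the same for the moment, N m.
- get_finger_gap(): finger opening in m.
- get_gripper_force(): force on a finger pad.
Only numpy, scipy, OpenCV 4.12 (cv2) and the standard library are available. Lean on these libraries where they do the work, as an engineer would, in place of code of your own. Each camera call takes 0.05 s, during which the arm holds its last target. There are 200 camera calls.

## Working session

There is one attempt and no reset: what is moved stays moved. The work goes in short steps, each a Python script; the robot and the scene stay as the last script left them, time stands still between calls to the robot, and variables do not carry over. Pictures are saved under pics/ and viewed, at most 10 in all, crops included, and the job is handed in when it is done.

```bash
ls; mkdir -p pics; python3 - <<'E'
from plant import *
import cv2,numpy as np
for c in ["scene","side"]:
    r=read_camera(c); cv2.imwrite(f"pics/{c}0.png",r["img"])
    print(c,r["intrinsics"],r["eye"],r["attitude"],[k for k in r])
    for n in ["pump","cover_mid","nut_nl","nut_fr","nut_nr","nut_fl","handle_nl","handle_fr","handle_nr","handle_fl","marker","stone","jar","eraser"]:
        print(n,[(round(d["conf"],2),np.round(d["pixel"]).tolist()) for d in place_of(c,n)][:5])
print(get_t())
E
```

```text
pics
scene [[459.27521858   0.         313.30841851]
 [  0.         459.27521858 196.71472152]
 [  0.           0.           1.        ]] [ 0.11550361 -0.57370874  0.7182325 ] [ 0.42483535 -0.12559862 -0.24769134  0.86161993] ['img', 'intrinsics', 'eye', 'attitude']
pump [(0.75, [306.0, 227.0])]
cover_mid [(0.66, [306.0, 210.0]), (0.6, [400.0, 297.0])]
nut_nl [(0.72, [263.0, 210.0])]
nut_fr [(0.63, [341.0, 203.0])]
nut_nr [(0.49, [306.0, 231.0]), (0.22, [325.0, 187.0])]
nut_fl [(0.5, [303.0, 184.0])]
handle_nl [(0.6, [258.0, 187.0])]
handle_fr [(0.73, [326.0, 188.0])]
handle_nr [(0.56, [317.0, 227.0])]
handle_fl [(0.66, [316.0, 177.0]), (0.46, [304.0, 208.0])]
marker [(0.79, [258.0, 254.0]), (0.57, [315.0, 178.0])]
stone [(0.79, [358.0, 213.0]), (0.53, [308.0, 228.0]), (0.39, [341.0, 202.0])]
jar [(0.48, [328.0, 187.0]), (0.47, [263.0, 206.0])]
eraser [(0.7, [356.0, 248.0])]
side [[382.04311473   0.         310.93999934]
 [  0.         382.04311473 202.02956231]
 [  0.           0.           1.        ]] [0.30799858 0.77241743 0.55597409] [-0.0872386   0.46467827  0.86723657 -0.15609057] ['img', 'intrinsics', 'eye', 'attitude']
pump [(0.97, [314.0, 241.0])]
cover_mid [(0.89, [316.0, 221.0]), (0.83, [331.0, 178.0])]
nut_nl [(0.49, [348.0, 236.0])]
nut_fr [(0.47, [293.0, 201.0]), (0.32, [299.0, 198.0])]
nut_nr [(0.73, [343.0, 205.0])]
nut_fl [(0.81, [285.0, 235.0]), (0.46, [346.0, 234.0]), (0.36, [288.0, 200.0])]
handle_nl [(0.66, [341.0, 234.0])]
handle_fr [(0.58, [297.0, 198.0])]
handle_nr [(0.72, [352.0, 184.0]), (0.17, [346.0, 203.0])]
handle_fl [(0.72, [285.0, 211.0])]
marker [(0.52, [373.0, 248.0])]
stone [(0.76, [266.0, 218.0])]
jar [(0.61, [317.0, 284.0]), (0.49, [347.0, 237.0]), (0.17, [350.0, 180.0])]
eraser []
1.5
```

View pics/scene0.png

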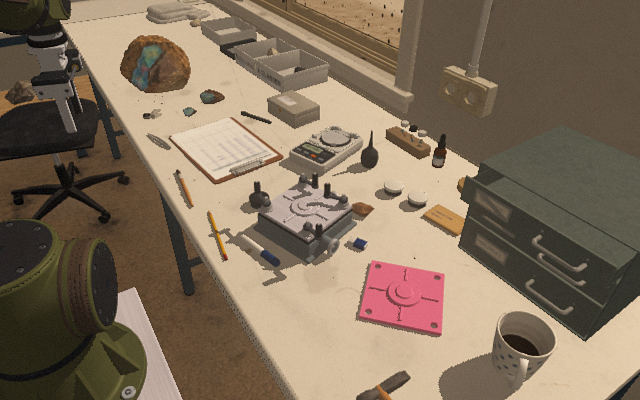

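View pics/side0.png

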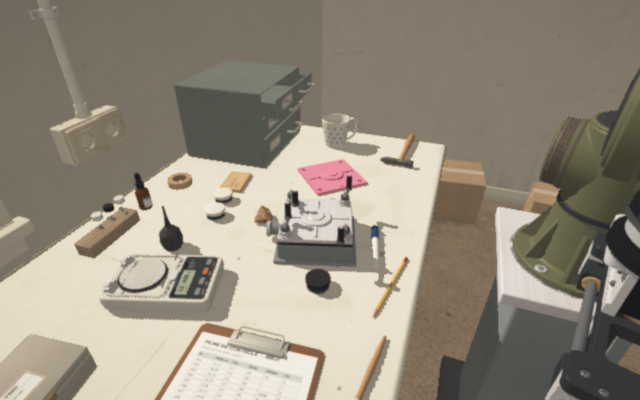

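The two candidate covers in the scene image are the pump-mounted aluminium plate at about (306,210) and a pink plate lying on the bench at about (403,297). The bare aluminium one on the pump fits the description. The side image shows the same pair at (316,221) and (331,178). The marker, stone, eraser and jar sit at the near, far, right and left sides of the pump.

```bash
cat > h.py <<'E'
from plant import *
import cv2,numpy as np
from scipy.spatial.transform import Rotation as R
def ray(r,p):
    K=r["intrinsics"]; d=np.array([(p[0]-K[0,2])/K[0,0],-(p[1]-K[1,2])/K[1,1],-1])
    return np.array(r["eye"]),R.from_quat(r["attitude"]).apply(d)
def at_z(r,p,z):
    e,d=ray(r,p); return e+d*(z-e[2])/d[2]
def proj(r,X):
    K=r["intrinsics"]; c=R.from_quat(r["attitude"]).inv().apply(np.atleast_2d(X)-r["eye"])
    return np.c_[K[0,2]-K[0,0]*c[:,0]/c[:,2],K[1,2]+K[1,1]*c[:,1]/c[:,2]]
def down(yaw=0.0):
    return (R.from_euler('z',yaw)*R.from_quat(Q0)).as_quat()
Q0=[1,0,0,0]
E
python3 - <<'E'
from h import *
print(get_tcp_pos(),get_tcp_rot(),get_ft_force())
rs={c:read_camera(c) for c in ["scene","side"]}
print(at_z(rs["scene"],(306,210),.057),at_z(rs["side"],(316,221),.057))
im=cv2.resize(rs["scene"]["img"][160:340,230:460],None,fx=3,fy=3,interpolation=cv2.INTER_CUBIC);cv2.imwrite("pics/crop.png",im)
c=(at_z(rs["scene"],(306,210),.057)+at_z(rs["side"],(316,221),.057))/2
w=read_camera("wrist"); t=np.array(get_tcp_pos()); Rt=R.from_quat(get_tcp_rot())
print("cam in tool",Rt.inv().apply(w["eye"]-t),(Rt.inv()*R.from_quat(w["attitude"])).as_quat(), w["intrinsics"])
for yaw in (0,np.pi/2,-np.pi/2,np.pi):
    for z in (.25,.3,.35):
        q=solve_ik([c[0],c[1],z],down(yaw)); print(yaw,z,None if q is None else np.round(q,2))
E
```

```text
[0.15980726 0.52625395 0.20545007] [ 1.46881937e-01  9.89154031e-01 -2.79494155e-06  3.56738258e-06] [0.9517967  1.0719682  0.00938566]
[0.53934397 0.12200022 0.057     ] [0.5384883  0.13642088 0.057     ]
cam in tool [ 0.06919769 -0.00140626 -0.18065589] [-0.70204622 -0.70228925 -0.08355061 -0.08330791] [[311.63619021   0.         315.63635221]
 [  0.         311.63619021 200.63644627]
 [  0.           0.           1.        ]]
0 0.25 [ 0.17  0.28  1.44 -0.    1.42  1.74]
0 0.3 [ 0.17  0.26  1.36 -0.    1.53  1.74]
0 0.35 [ 0.17  0.25  1.26 -0.    1.64  1.74]
1.5707963267948966 0.25 [ 0.17  0.28  1.44 -0.    1.42  0.17]
1.5707963267948966 0.3 [ 0.17  0.26  1.36 -0.    1.53  0.17]
1.5707963267948966 0.35 [ 0.17  0.25  1.26 -0.    1.64  0.17]
-1.5707963267948966 0.25 None
-1.5707963267948966 0.3 None
-1.5707963267948966 0.35 None
3.141592653589793 0.25 [ 0.17  0.28  1.44 -0.    1.42 -1.4 ]
3.141592653589793 0.3 [ 0.17  0.26  1.36 -0.    1.53 -1.4 ]
3.141592653589793 0.35 [ 0.17  0.25  1.26 -0.    1.64 -1.4 ]
```

View pics/crop.png

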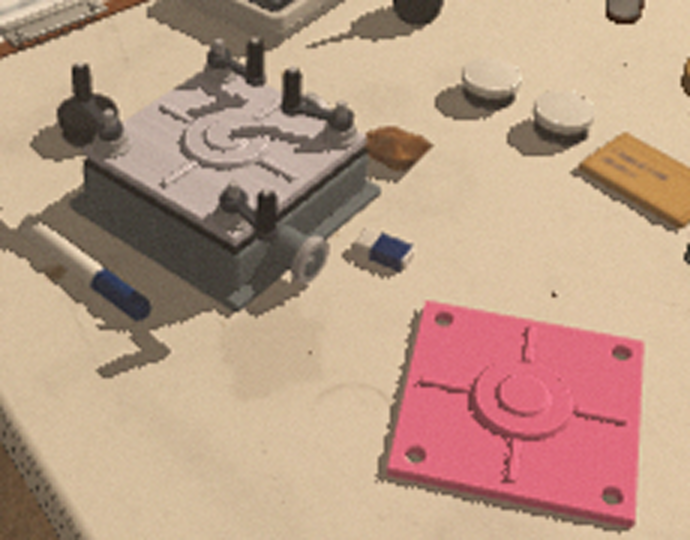

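The enlarged crop confirms it: the aluminium plate sits on the pump with four black upright handles, and the pink plate at the lower right is the look-alike. Next I'll take a wrist view from above.

```bash
python3 - <<'E'
from h import *
goto([.54,.055,.23],down(np.pi/2))
w=read_camera("wrist"); cv2.imwrite("pics/w1.png",w["img"])
print(get_t(),w["eye"],w["attitude"],get_ft_force())
for n in ["pump","cover_mid","nut_nl","nut_fr","nut_nr","nut_fl","handle_nl","handle_fr","handle_nr","handle_fl"]:
    z={"p":0,"c":.057,"n":.061,"h":.097}[n[0]]
    print(n,[(round(d["conf"],2),np.round(d["pixel"]).tolist(),np.round(at_z(w,d["pixel"],z)[:2],4).tolist()) for d in place_of("wrist",n)][:4])
print(get_t())
E
```

```text
3.8667 [0.53824607 0.12272313 0.41063379] [-1.18551281e-01  6.12737011e-04  5.85946014e-04  9.92947569e-01] [ 0.0953551  -0.30449998 -0.27105044]
pump []
cover_mid [(0.9, [319.0, 121.0], [0.5415, 0.1269]), (0.78, [354.0, 320.0], [0.5878, -0.1211])]
nut_nl [(0.56, [244.0, 78.0], [0.4625, 0.1711]), (0.55, [376.0, 78.0], [0.6011, 0.1711])]
nut_fr [(0.94, [390.0, 157.0], [0.6203, 0.0879])]
nut_nr [(0.82, [282.0, 191.0], [0.4992, 0.0497])]
nut_fl [(0.79, [356.0, 46.0], [0.5788, 0.2022])]
handle_nl [(0.72, [371.0, 128.0], [0.5923, 0.1197]), (0.56, [230.0, 27.0], [0.46, 0.2099])]
handle_fr [(0.9, [373.0, 128.0], [0.5941, 0.1201]), (0.5, [372.0, 77.0], [0.5915, 0.1671])]
handle_nr [(0.93, [278.0, 231.0], [0.4976, 0.0132])]
handle_fl [(0.81, [371.0, 77.0], [0.5901, 0.1673]), (0.21, [246.0, 78.0], [0.4719, 0.1659])]
4.3667
```

View pics/w1.png

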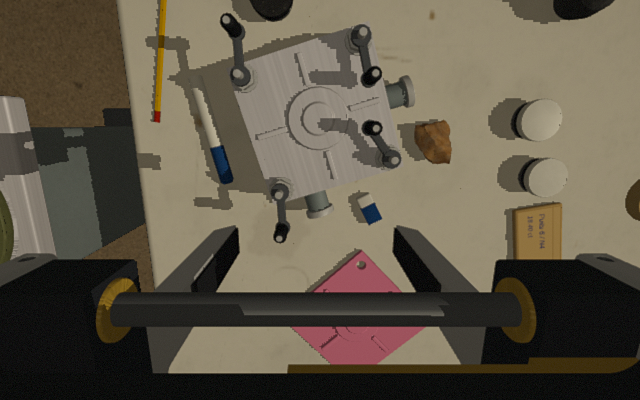

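The wrist view shows the nut hubs at about nl (240,76), fl (361,34), fr (391,158) and nr (281,190). Their handles are at about (231,22), (372,76), (373,128) and (279,233), so the network names match. I'll refine with two more views and a joint fit.

```bash
cat > fit.py <<'E'
from h import *
from scipy.optimize import least_squares
import json
S={"nl":(-1,1),"fr":(1,-1),"nr":(-1,-1),"fl":(1,1)}; names=list(S)
def model(p):
    x,y,a=p[:3]; Rz=R.from_euler('z',a); P={"cover_mid":np.array([x,y,.057]),"pump":np.array([x,y,0])}
    for i,k in enumerate(names):
        n=np.array([x,y,.0611])+Rz.apply([S[k][0]*.062,S[k][1]*.062,0]); P["nut_"+k]=n
        P["handle_"+k]=n+[.04*np.cos(p[3+i]),.04*np.sin(p[3+i]),.036]
    return P
def look(c):
    r=read_camera(c); return r,{n:[d["pixel"] for d in place_of(c,n) if d["conf"]>.3] for n in model(np.zeros(7))}
if __name__=="__main__":
    p=np.array([.5405,.1275,.302,*np.radians([94,129,-92,-72])])
    V=[look("scene"),look("side"),look("wrist")]
    goto([.54,.06,.17],down(np.pi/2)); V.append(look("wrist"))
    goto([.465,.127,.20],down(.0)); V.append(look("wrist"))
    for gate in (25,12,8):
        obs=[];P=model(p)
        for i,(r,D) in enumerate(V):
            for n,l in D.items():
                for px in l:
                    if np.linalg.norm(proj(r,P[n])[0]-px)<gate: obs.append((i,n,px))
        def res(p):
            P=model(p); return np.concatenate([proj(V[i][0],P[n])[0]-px for i,n,px in obs])
        s=least_squares(res,p,loss="soft_l1"); p=s.x
    e=res(p).reshape(-1,2)
    for (i,n,px),d in zip(obs,e): print(i,n,np.round(d,1))
    print(np.round(p,4),np.degrees(p[3:]),get_t())
    for i in range(5): # per view planar offset
        m=[k for k,o in enumerate(obs) if o[0]==i]; print(i,len(m),e[m].mean(0) if m else 0)
    json.dump(p.tolist(),open("p.json","w"))
    im=V[4][0]["img"].copy()
    for n,X in model(p).items(): cv2.circle(im,tuple(int(v) for v in proj(V[4][0],X)[0]),3,(0,0,255) if n[0]=="h" else (0,255,0),1)
    cv2.imwrite("pics/fit.png",im)
E
python3 fit.py
```

```text
0 cover_mid [-0.7  1.6]
0 pump [-0.6 -2. ]
0 nut_nl [0.9 1. ]
0 handle_nl [-2.1 -1.3]
0 nut_fr [3.1 2.6]
0 handle_fr [0.5 1.9]
0 nut_nr [0.7 0.6]
0 handle_nr [1.1 2.3]
0 nut_fl [ 0.1 -0.1]
0 handle_fl [-0.4  0.4]
1 cover_mid [0.6 0.3]
1 pump [ 2.8 -1.7]
1 nut_nl [-2.5  0.3]
1 handle_nl [1.9 0.4]
1 nut_fr [ 1.6 -1.3]
1 handle_fr [-1.7 -1.1]
1 nut_nr [-1.3 -2.1]
1 handle_nr [-1.5  0.8]
1 nut_fl [0.8 2.5]
1 handle_fl [2.1 0.5]
2 cover_mid [2.  0.3]
2 nut_nl [-0.8 -1.7]
2 handle_nl [ 0.4 -0.6]
2 nut_fr [0.2 1.6]
2 handle_fr [ 0.4 -0.9]
2 nut_nr [1.9 1.9]
2 handle_nr [1.9 0.4]
2 nut_fl [-1.7 -2.1]
2 handle_fl [ 0.4 -1.3]
3 cover_mid [0.9 1.4]
3 nut_nl [1.1 1. ]
3 handle_nl [ 2.4 -0.7]
3 nut_fr [-0.9  0.8]
3 handle_fr [0.7 1.1]
3 nut_nr [ 0.5 -0.5]
3 handle_nr [-0.2  0.5]
3 nut_fl [-2.2 -0.9]
3 handle_fl [-0.2 -0.6]
4 cover_mid [-0.6 -0.8]
4 nut_nl [-1.1  1. ]
4 handle_nl [0.5 3.3]
4 nut_fr [-1.  1.]
4 handle_fr [2.7 0.3]
4 nut_nr [-2.   0.9]
4 handle_nr [-0.4  1.9]
4 nut_fl [ 1.1 -0.5]
[ 0.5397  0.1297  0.2899  1.6273  2.1911 -1.5054 -1.2991] [ 93.23540175 125.54143014 -86.25193758 -74.43039405] 8.9833
0 10 [0.26583438 0.71267411]
1 10 [ 0.26886009 -0.14272069]
2 9 [ 0.49901893 -0.26677858]
3 9 [0.24657096 0.23752171]
4 8 [-0.07953654  0.87077371]
```

View pics/fit.png

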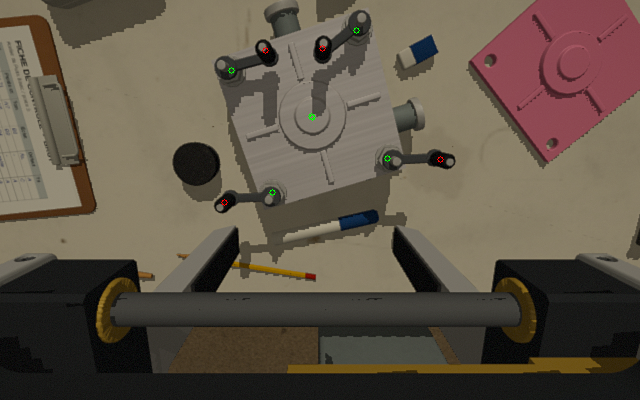

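The fitted points lie on the nuts and handles in the overlay, to about 1 mm. I'll grip each sleeve, which spins freely, with the tool orientation fixed and trace the circle under force feedback. The near left nut goes first.

```bash
cat > turn.py <<'E'
from fit import *
import sys
def F(n=3):
    v=[]
    for _ in range(n): v.append(get_ft_force()); wait(.01)
    return np.mean(v,0)
def turn(k):
    p=json.load(open("p.json")); P=model(p); c=P["nut_"+k][:2]; a0=p[3+names.index(k)]
    yaw=a0%np.pi; q=down(yaw); h=P["handle_"+k]; z0=.0855
    gripper_to(.045,25)
    goto([h[0],h[1],.15],q); F0=F(5)
    if line_to([h[0],h[1],z0],.12,f_stop=6): print("touch on descent",F()-F0); return False
    gripper_to(.0,25); print(k,"gap",get_finger_gap(),"F",np.round(F()-F0,1),get_t())
    if get_finger_gap()<.01: return False
    rad,th,log=.04,0.0,[]
    def step(th,rad,v,fs=None):
        a=a0-th; return line_to([c[0]+rad*np.cos(a),c[1]+rad*np.sin(a),z0-.0016*min(th,3.6)],v,f_stop=fs)
    def ft(th,n=3):
        f=F(n)-F0; a=a0-th; return -(f[0]*np.sin(a)-f[1]*np.cos(a)), f[0]*np.cos(a)+f[1]*np.sin(a), f[2]
    while True:
        d=.2 if th<2.55 else .05
        th+=d; hit=step(th,rad,.07,14 if d>.1 else None)
        t,r,zf=ft(th); log.append((round(th,2),round(t,1),round(r,1),round(zf,1),round(rad*1e3,1)))
        rad=np.clip(rad+np.clip(8e-5*r,-5e-4,5e-4),.036,.044)
        if hit or t>7.5 or th>3.9 : break
    print(log)
    if hit or th>3.9: print("ABNORMAL",hit); return False
    for _ in range(6):
        if t>13: break
        th+=np.clip((14-t)/2200*.8,0,.003)/.04; step(th,rad,.03); t,r,zf=ft(th); print("press",round(th,3),round(t,1),round(r,1))
    wait(.4); t,r,zf=ft(th); print("held",round(t,1),round(r,1))
    wait(.2)
    step(th-t/2200/.04,rad,.05); print("released",np.round(ft(th),1))
    gripper_to(.045); x=get_tcp_pos(); line_to([x[0],x[1],.15],.2); print("t",get_t()); return True
if __name__=="__main__":
    for k in sys.argv[1:]:
        if not turn(k): break
E
python3 turn.py nl
```

```text
nl gap 0.013572159116086863 F [2.2 0.9 0.8] 12.5333
[(0.2, np.float64(0.8), np.float64(3.8), np.float64(5.1), 40.0), (0.4, np.float64(1.4), np.float64(3.9), np.float64(4.8), np.float64(40.3)), (0.6, np.float64(1.4), np.float64(4.7), np.float64(5.2), np.float64(40.6)), (0.8, np.float64(1.7), np.float64(4.9), np.float64(5.1), np.float64(41.0)), (1.0, np.float64(2.0), np.float64(4.4), np.float64(5.5), np.float64(41.4)), (1.2, np.float64(1.0), np.float64(3.2), np.float64(4.7), np.float64(41.7)), (1.4, np.float64(1.6), np.float64(2.3), np.float64(5.1), np.float64(42.0)), (1.6, np.float64(1.7), np.float64(1.6), np.float64(5.0), np.float64(42.2)), (1.8, np.float64(1.9), np.float64(1.0), np.float64(5.3), np.float64(42.3)), (2.0, np.float64(2.3), np.float64(-1.0), np.float64(5.2), np.float64(42.4)), (2.2, np.float64(1.7), np.float64(-1.6), np.float64(4.9), np.float64(42.3)), (2.4, np.float64(1.2), np.float64(-3.3), np.float64(4.6), np.float64(42.2)), (2.6, np.float64(1.7), np.float64(-5.2), np.float64(3.9), np.float64(41.9)), (2.65, np.float64(2.5), np.float64(-4.7), np.float64(3.0), np.float
[... 203 characters left out ...]
2), np.float64(4.4), np.float64(40.7)), (2.85, np.float64(3.5), np.float64(-1.2), np.float64(5.3), np.float64(40.6)), (2.9, np.float64(4.1), np.float64(-1.2), np.float64(5.2), np.float64(40.5)), (2.95, np.float64(3.9), np.float64(-1.2), np.float64(5.2), np.float64(40.4)), (3.0, np.float64(3.7), np.float64(-1.3), np.float64(5.3), np.float64(40.3)), (3.05, np.float64(5.2), np.float64(-1.5), np.float64(4.9), np.float64(40.2)), (3.1, np.float64(7.4), np.float64(-1.7), np.float64(3.9), np.float64(40.1)), (3.15, np.float64(10.9), np.float64(-2.0), np.float64(3.0), np.float64(40.0))]
press 3.178 12.0 -0.6
press 3.196 13.0 -1.7
press 3.206 13.8 -1.4
held 13.1 -1.6
released [ 4.8 -0.3  6.6]
t 22.2833
```

```bash
sed -i 's/step(th,rad,.07,/step(th,rad,.1,/; s/\],q); F0=F(5)/],q); wait(.1); F0=F(5)/; s/else .05$/else .06/' turn.py; sed -i 's/log.append((\(.*\)))$/log.append([float(v) for v in (\1)])/' turn.py; python3 turn.py fr
```

```text
fr gap 0.013537789265370201 F [1.7 1.7 0.7] 24.6
[[0.2, 1.7, 4.7, 4.8, 40.0], [0.4, 1.8, 5.1, 4.8, 40.4], [0.6, 1.9, 6.1, 4.8, 40.8], [0.8, 2.0, 5.8, 4.6, 41.3], [1.0, 2.6, 5.3, 3.4, 41.7], [1.2, 2.2, 5.0, 3.8, 42.2], [1.4, 1.5, 4.5, 4.2, 42.6], [1.6, 1.6, 2.7, 4.3, 42.9], [1.8, 0.9, 0.7, 4.7, 43.1], [2.0, 1.2, -1.4, 4.9, 43.2], [2.2, 1.7, -2.6, 4.8, 43.1], [2.4, 1.5, -3.4, 3.7, 42.9], [2.6, 1.8, -5.7, 3.8, 42.6], [2.66, 2.8, -5.3, 3.1, 42.1], [2.72, 2.2, -4.7, 3.1, 41.7], [2.78, 2.6, -3.8, 2.2, 41.3], [2.84, 2.5, -2.8, 2.1, 41.0], [2.9, 1.9, -2.6, 2.1, 40.8], [2.96, 2.7, -2.6, 1.5, 40.6], [3.02, 2.2, -1.6, 1.7, 40.4], [3.08, 2.3, -2.1, 1.6, 40.3], [3.14, 2.3, -1.3, 1.8, 40.1], [3.2, 2.5, -2.6, 1.9, 40.0], [3.26, 2.6, -1.9, 1.4, 39.8], [3.32, 4.5, -2.4, 1.2, 39.6], [3.38, 7.6, -2.6, 0.7, 39.4]]
press 3.438 11.0 -2.5
press 3.466 12.1 -2.7
press 3.483 12.9 -3.2
press 3.493 13.6 -3.3
held 13.8 -3.4
released [ 5.3 -1.3  1.9]
t 34.95
```

```bash
python3 - <<'E'
import json
p=json.load(open("p.json"));p[0]+=.001;p[1]+=.001;json.dump(p,open("p.json","w"))
E
python3 turn.py nr fl
```

```text
nr gap 0.013505239804456923 F [ 0.9 -0.3  1.1] 37.2333
[[0.2, 0.4, -2.4, 0.1, 40.0], [0.4, 0.4, -3.6, 0.6, 39.8], [0.6, 0.9, -4.5, -0.3, 39.5], [0.8, 0.6, -4.0, -0.0, 39.2], [1.0, 1.1, -3.0, 1.1, 38.8], [1.2, 0.7, -3.0, 2.2, 38.6], [1.4, 0.6, -1.3, 3.4, 38.4], [1.6, 0.5, 0.0, 3.8, 38.3], [1.8, 1.1, 0.8, 5.1, 38.3], [2.0, 1.0, 0.9, 5.4, 38.3], [2.2, 0.9, 1.9, 6.4, 38.4], [2.4, 1.0, 2.2, 7.0, 38.5], [2.6, 1.3, 3.4, 6.8, 38.7], [2.66, 2.1, 2.1, 6.5, 39.0], [2.72, 2.0, 2.1, 6.9, 39.2], [2.78, 1.9, 1.6, 6.9, 39.3], [2.84, 1.7, 1.4, 6.2, 39.5], [2.9, 1.6, 1.9, 6.6, 39.6], [2.96, 2.3, 1.1, 6.4, 39.7], [3.02, 2.7, 1.5, 6.3, 39.8], [3.08, 2.7, 1.3, 6.9, 39.9], [3.14, 3.3, 1.1, 8.6, 40.0], [3.2, 6.1, 1.3, 9.8, 40.1], [3.26, 8.6, 1.8, 12.2, 40.2]]
press 3.309 12.0 1.1
press 3.327 12.9 1.4
press 3.337 13.6 1.4
held 13.7 1.7
released [ 4.3 -1.2  8.3]
t 46.7583
fl gap 0.013032662895531176 F [-0.4 -0.3  2.2] 48.9917
[[0.2, 0.8, -0.8, 0.6, 40.0], [0.4, 0.6, -1.2, 1.3, 39.9], [0.6, 0.2, -1.3, 1.9, 39.8], [0.8, 0.4, -2.0, 1.7, 39.7], [1.0, 0.9, -1.5, 2.6, 39.6], [1.2, 0.6, -1.1, 2.8, 39.5], [1.4, 0.3, -1.1, 3.5, 39.4], [1.6, 1.2, 0.1, 5.2, 39.3], [1.8, 1.0, 0.5, 4.9, 39.3], [2.0, 0.8, 1.3, 5.6, 39.3], [2.2, 0.9, 1.2, 5.8, 39.4], [2.4, 0.8, 1.7, 6.6, 39.5], [2.6, 1.1, 1.5, 6.3, 39.7], [2.66, 2.1, 2.1, 6.3, 39.8], [2.72, 1.4, 1.1, 5.8, 40.0], [2.78, 1.9, 1.4, 5.8, 40.0], [2.84, 1.7, 0.3, 6.0, 40.2], [2.9, 2.0, 1.0, 5.8, 40.2], [2.96, 2.3, 0.8, 6.6, 40.3], [3.02, 3.6, 1.1, 7.3, 40.3], [3.08, 6.6, 1.4, 9.3, 40.4], [3.14, 10.3, 0.5, 11.0, 40.5]]
press 3.173 11.8 0.5
press 3.193 13.2 0.5
held 13.4 0.7
released [ 4.  -0.7  7.3]
t 57.6917
```

```bash
python3 - <<'E'
from fit import *
goto([.54,.055,.23],down(np.pi/2)); w=read_camera("wrist")
p=np.array(json.load(open("p.json")))
for k,t in zip(names,(3.05,3.27,3.16,3.02)): p[3+names.index(k)]-=t
im=w["img"].copy()
for n,X in model(p).items():
    X=X-[0,0,.005]; cv2.circle(im,tuple(int(v) for v in proj(w,X)[0]),3,(0,0,255) if n[0]=="h" else (0,255,0),1)
cv2.imwrite("pics/end.png",im); print(get_t())
E
```

```text
58.5833
```

View pics/end.png

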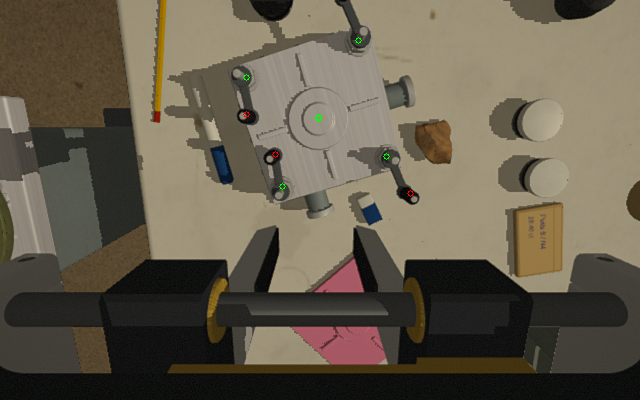

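The final view shows all four handles at their expected home angles: nl (246,115), nr (275,155), fr (410,195), and fl off the top at about (343,0). The other bench items haven't moved, and the gripper is clear.

```bash
python3 -c "
from plant import *
print(job_done())"
```

```text
the job is handed in; nothing more can be done
None
```

I tightened all four nuts home in cross order (near left, far right, near right, far left), pressed each at about 13–14 N, let go, and handed the job in at about 59 s, inside the 72 s limit.

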